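# Shut the sample dryer and set its purge valve two turns open

## Task

Get the sample dryer ready for a purged run: first press its open lid right down until it snaps shut. Then use the crank handle on the green valve wheel to close the purge valve to its stop (clockwise from above), and back it off exactly two full turns from the stop. Finish with the gripper still closed on the crank handle, holding the wheel still at that setting, and leave everything else on the bench where it stands.

Things in the scene. Friction and masses are not known exactly. Their poses are not given: they have to be found in the camera images.
- dryer: Infrared sample dryer fixed to the bench: silver-grey instrument 300 mm deep (x) by 230 mm wide (y), body top 90 mm above the bench, sloping console with display and keys at the front, round pan chamber under the lid. Origin at the centre of its underside; its front looks to its own -x, z up. It stands left or right of the middle, the valve on the other side.
- lid (a joint): Angle of the dryer lid in rad: 0 = shut, 1.25 = fully open; starts at 0.65 to 1.0. The hinge is stiff: the lid stays where it is left (1 to 4 N at its front edge moves it). Near 0.07 rad it meets a spring catch; about 8 to 12 N straight down on the front edge, pushed home to 0, carries it past the catch, which then holds the lid at 0. It rests on its hinge stop and seal.
- lid_hinge (a point): Point on the lid's hinge line, mid-width, at the back of the dryer: 120 mm along the dryer's +x from its origin, 98 mm above the bench. The hinge line runs along the dryer's y; the open lid rises from it, leaning toward the front, its outer face up and to the back. Its axes turn with the lid.
- lid_press (a point): Point on the lid's upper (outer) face on the flat rim near its front edge, 175 mm from the hinge along the lid, 18 mm to the outer side of the hinge; lid shut: 116 mm above the bench. The lid is a silver disc 190 mm across, 22 mm thick, centred 100 mm from the hinge, with a 124 mm vent dome 10 mm high (front edge 154 mm from the hinge) and a black pull tab 56 mm wide out to 219 mm.
- valve: Purge valve fixed to the bench: steel foot plate 75 by 150 mm, brass globe valve between two pipe legs, vertical stem. Origin at the centre of the foot plate's underside, under the stem, z up.
- wheel (a joint): Turn of the green valve wheel in rad: 0 = closed, at the hard stop; it grows as the wheel opens (counterclockwise seen from above), one turn = 6.283, two turns from the stop = 12.566, range to 18.85. It starts 2.2 to 5.6 rad open and stays where it is left; friction takes about 3 N at the crank handle.
- wheel_center (a point): Centre of the valve wheel on the stem axis (vertical), 130 mm above the bench. The wheel is a three-spoke ring 104 mm across (rim bar 12 mm thick); its hub and nut reach 15 mm above this point. The wheel does not rise as it turns. Its axes turn with the wheel; the crank handle is on its +x.
- crank: Black revolving crank handle standing upright on the wheel rim, 20 mm across and 50 mm tall, 46 mm from the stem axis; its foot (origin) is 143 mm and its top 193 mm above the bench. It spins freely on its own pin, so it can be gripped from above and carried round without turning the gripper.
- crank_grip (a point): Point on the crank handle's axis at a good gripping height, 30 mm above its foot, 173 mm above the bench.
- marker: Bystander: red marker with black cap lying on the bench, 130 mm long, 18 mm high. Origin under its barrel.
- weighing_jar: Bystander: small glass jar with white cap, 40 mm across, 55 mm tall. Origin at the centre of its underside.
- beaker: Bystander: glass beaker, 72 mm across, 95 mm tall. Origin at the centre of its underside.
- reagent_bottle: Bystander: amber bottle with blue cap, 68 mm across, 150 mm tall. Origin at the centre of its underside.
- pan_stack: Bystander: stack of aluminium sample pans, 98 mm across, 19 mm high. Origin at the centre of its underside.
- petri_dish: Bystander: clear lidded dish, 94 mm across, 18 mm high. Origin at the centre of its underside.
- timer: Bystander: white bench timer, 55 by 70 mm, 20 mm high. Origin at the centre of its underside.
There are look-alikes about, which are no part of the job. Leave any orange look-alike of the valve alone.

How it is judged:
On the way, in this order (a step that is already met when the one before it is completed fails the run):
1. the dryer lid is snapped shut past its catch (value of joint lid below 0.02 rad), for 0.2 s.
2. with the lid shut, the valve wheel is closed to its stop (value of joint wheel below 0.06 rad and value of joint lid below 0.02 rad), for 0.1 s.
At the end, for the whole second after the job is handed in: the wheel stands still, two turns (12.57 rad, within 0.2 rad) open from its stop, the fingers grip the crank handle (contact force above 6 N, the point between the pads within 30 mm of the handle's grip point), and the dryer lid is still snapped shut (below 0.02 rad) (value of joint wheel between 12.366 and 12.766 rad and velocity of joint wheel between -0.1 and 0.1 rad/s and contact force between the fingers and crank above 6 N and distance between the grasp point and crank_grip below 0.03 m and value of joint lid below 0.02 rad); the arm keeps its last pose, push and grip.
It fails at once if a bystander is pushed more than 25 mm from its place or knocked over (distance of any of marker, weighing_jar, beaker, reagent_bottle, pan_stack, petri_dish, timer from where it was at the start of the episode above 0.025 m or angle between any of weighing_jar, beaker, reagent_bottle's own z axis and vertical above 0.5 rad).
It also fails if it takes over 72 s, if anything falls off the work surface, if the arm or the gripper's body presses on something with over 40 N, if the wrist force passes 120 N, or if a joint passes its speed limit or range.

## Robot

A 6-joint arm with a two-finger parallel gripper is mounted at the origin on the work surface. World frame = base frame: x ahead of the robot, y to its left, z up, the work surface at z = 0. Lengths are in m, angles in rad, forces in N, time in s.
With the tool pointing down it reaches from about 0.425 to 0.95 m from the base axis. Payload 3.5 kg.
Tool frame: the origin (TCP) lies midway between the tips of the shut fingers; the grasp point (between the pads) lies 19 mm behind it (ctrl.hold_point_z is the distance from the TCP to the grasp point, in m); z points along the fingers, y is the line along which they close (so a half turn about z gives the same grasp; the last joint's range is limited). The gripper opens to 85 mm and grips with 20 to 120 N. Pads are 22 mm wide; open, the fingers measure 114 mm over their backs; the gripper's body (76 mm by 85 mm) begins 54 mm behind the grasp point. The pads swing forward as they close: fully open they stand 13 mm farther back than shut.
Start: joints at [-1.477, 0.286, 1.577, -0, 1.279, -0.15], TCP at [0.163, -0.655, 0.231] pointing down, gripper open.
Joint ranges: [-2.77, 2.77], [-0.9, 2.22], [0.21, 2.48], [-1.53, 4.67], [0.24, 2.81], [-2.84, 2.84]. Speed limits (rad/s): [2.79, 2.79, 3.14, 3.14, 3.14, 3.14].

## Interface

Orientations are given as a unit quaternion [x, y, z, w].
In Python, from plant import readout, cams, sign_off, ctrl gives the robot as it stands. The module is installed in compiled form; this text tells all that it offers.
- The arm moves only by the tool step_arm, never from a script. Its argument "increments" is a list of rows, each a list of 2 entries, a list of its own where there are three numbers: the shift along the world's x, y, z in mm, then the turn, a rotation vector about the world's x, y, z in rad. In form: [[[x, y, z], [rx, ry, rz]], ...]. A call has 1 to 8 rows; each row shifts and turns the commanded pose from where the row before left it; what a row does not reach is not made up. A row lasts 1/12 s, in which the tool goes at most 41.7 mm and 7.16 degrees, less where a joint would pass 70% of its speed; a pose out of reach is approached as far as the arm can. A call is refused whole if a number of a shift passes 41.7 or a number of a turn 0.125, either way. A call with a gripper value outside its range is refused whole. "fingers" is the opening, from -1 (shut) to 1 (fully open), set as the call begins (left out, the last holds). The fingers move at their own pace and stop on an object; "grip_force" is the grip in N (left out, the last holds). Time passes only in rows, so rows that do not move let the fingers close. It gives the time, the measured TCP pose, the force, the opening and the grip force at its end, in the units of the state.
- readout.get_state(): the state, without advancing time (a new reading comes with each control period).
- cams.read_camera(name): name is "side" or "top" or "wrist"; returns the picture (400x640x3 uint8, red, green, blue); there is no depth.
- cams.get_calibration(name): a dict with "fx", "fy", "cx", "cy" (pixels), "eye" and "rotation" of the camera in the world; the wrist camera has in their place "T_tool_cam" (4x4, takes a point from camera to tool coordinates, whose origin is the TCP and whose axes are the flange's). Camera axes: x right, y up, looking along -z (the intrinsics and any distortion apply to the point x, -y, -z); pixel columns grow to the right and rows downward; lengths in m; the calibration is good to about 2 mm. A picture is of the moment at which its call begins: read the wrist's pose just before it. get_calibration takes no time and is no camera call.
- sign_off(): hands the job in; it is judged then, once.
The state is a dict: "time": time; "qpos": joint angles; "dq": joint speeds; "joint_efforts": joint torques, N m; "eef_pos": TCP position; "tcp_rot": TCP orientation; "contact_force": force on the tool from outside, world axes, zero at the start; "wrist_torque": the same for the moment, N m; "opening": opening from 0.0 (shut) to 1.0 (fully open); "finger_force": force on a finger pad.
Only numpy, scipy, OpenCV 4.12 (cv2) and the standard library are available. Lean on these libraries where they do the work, as an engineer would, in place of code of your own. Each camera call takes 0.05 s, during which the arm holds its last target. There are 200 camera calls.

## Working session

There is one attempt and no reset: what is moved stays moved. The work goes in short steps, Python scripts to look and compute and a tool call to move; the robot and the scene stay as the last step left them, time stands still between calls to the robot, and variables do not carry over. Pictures are saved under pics/ and viewed, at most 10 in all, crops included, and the job is handed in when it is done.

Besides the shell and the picture viewer there is one more tool, called after ">>>" as a command line: name --argument value ..., lists and objects as JSON in quotes. step_arm: Moves the arm, as the interface text tells. Its arguments: {"type":"object","properties":{"increments":{"type":"array","items":{"type":"array"}},"fingers":{"type":"number"},"grip_force":{"type":"number"}},"required":["increments"]}

```bash
mkdir -p pics; python3 - <<'E'
from plant import readout, cams, ctrl
import cv2, numpy as np
s=readout.get_state();print(s['time'],s['eef_pos'],s['tcp_rot'],s['opening'],ctrl.hold_point_z)
for n in('top','side','wrist'):
    im=cams.read_camera(n);cv2.imwrite(f'pics/{n}0.png',im[:,:,::-1]);c=cams.get_calibration(n);print(n,{k:np.round(v,4).tolist() if not isinstance(v,str) else v for k,v in c.items()})
E
```

```text
0.0 [ 0.16291012 -0.65435555  0.22992949] [ 9.92582142e-01  1.21570001e-01  4.44343303e-05 -1.19361081e-03] 1.000979412850339 0.0187
top {'fx': 465.9772, 'fy': 465.9772, 'cx': 318.5803, 'cy': 193.8244, 'eye': [0.2754, 0.0029, 1.5134], 'rotation': [0.0596, -0.0595, -0.7017, 0.7075]}
side {'fx': 460.5597, 'fy': 460.5597, 'cx': 319.9827, 'cy': 200.4672, 'eye': [0.0248, 0.9071, 1.3325], 'rotation': [-0.0783, 0.3386, 0.9137, -0.2106]}
wrist {'fx': 328.6059, 'fy': 328.6059, 'cx': 322.9908, 'cy': 199.1843, 'T_tool_cam': [[-0.0006, 0.9539, 0.3001, 0.0768], [1.0, 0.0004, 0.0007, 0.0012], [0.0005, 0.3001, -0.9539, -0.1439], [0.0, 0.0, 0.0, 1.0]]}
```

View pics/top0.png

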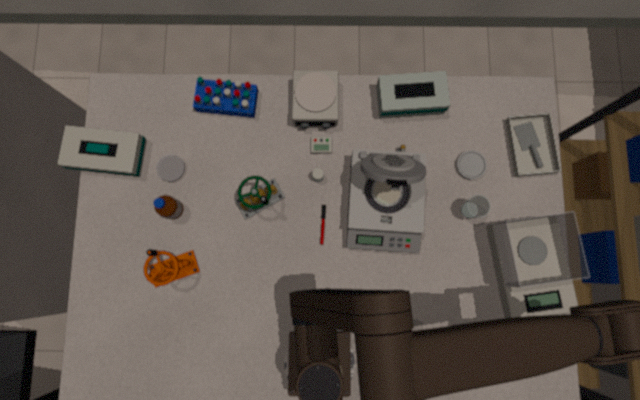

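View pics/side0.png

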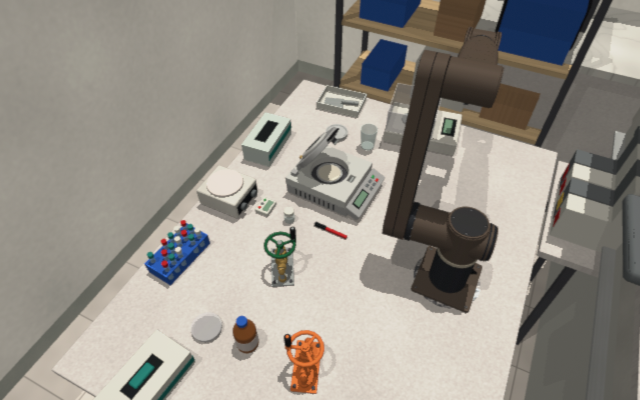

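The top view shows the dryer around (387,200) with its lid open, the green valve at (255,192), and the orange decoy at (170,267). The side view shows the green wheel at (280,245) with its crank near (292,235), and the lid at (330,150).

```bash
cat > h.py <<'E'
import numpy as np, cv2
from scipy.spatial.transform import Rotation as R
from plant import readout, cams, ctrl
def cam(n,s=None):
    c=cams.get_calibration(n)
    if n=='wrist':
        T=np.array(c['T_tool_cam']); Rt=R.from_quat(s['tcp_rot']).as_matrix()
        return c,Rt@T[:3,:3],Rt@T[:3,3]+s['eef_pos']
    return c,R.from_quat(c['rotation']).as_matrix(),np.array(c['eye'])
def proj(C,P):
    c,Rm,e=C; p=(np.atleast_2d(P)-e)@Rm
    return np.c_[c['cx']+c['fx']*p[:,0]/-p[:,2], c['cy']-c['fy']*p[:,1]/-p[:,2]]
def ray(C,uv):
    c,Rm,e=C; d=Rm@np.array([(uv[0]-c['cx'])/c['fx'],-(uv[1]-c['cy'])/c['fy'],-1]); return e,d/np.linalg.norm(d)
def atz(C,uv,z):
    e,d=ray(C,uv); return e+d*(z-e[2])/d[2]
def tri(a,b):
    (e1,d1),(e2,d2)=a,b; A=np.c_[d1,-d2]; t=np.linalg.lstsq(A,e2-e1,rcond=None)[0]
    p,q=e1+d1*t[0],e2+d2*t[1]; return (p+q)/2,np.linalg.norm(p-q)
E
python3 - <<'E'
from h import *
t=cv2.imread('pics/top0.png');s=cv2.imread('pics/side0.png')
def cr(im,x,y,w,h): return cv2.resize(im[y:y+h,x:x+w],(400,300),interpolation=cv2.INTER_CUBIC)
o=np.vstack([np.hstack([cr(t,215,160,80,60),cr(t,327,140,140,105)]),np.hstack([cr(s,240,220,100,75),cr(s,270,115,140,105)])])
cv2.imwrite('pics/c1.png',o)
E
```

```text
(no output)
```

View pics/c1.png

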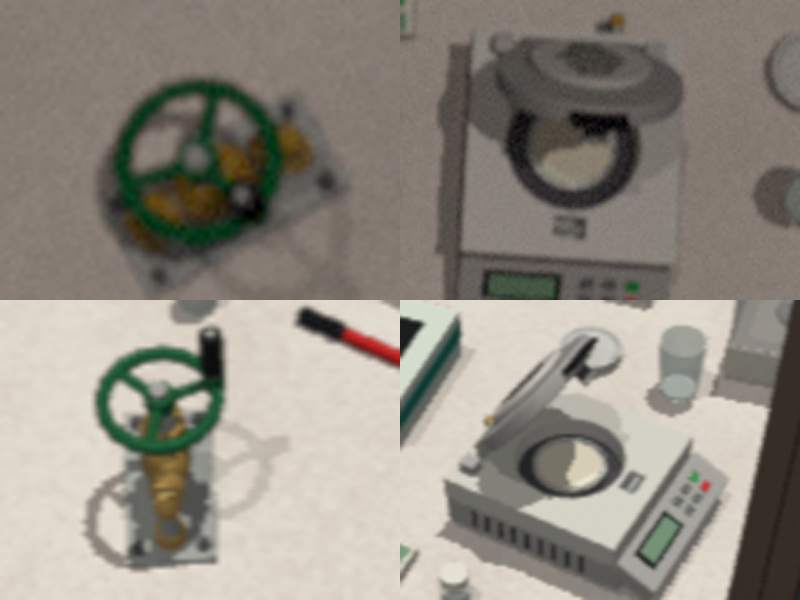

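The crops show the wheel hub at about (254.4,190.6) top and (280,243) side. The crank top is at about (263,198.4) top and (292.5,228.3) side. The corners of the dryer top and the lid tab are visible.

```bash
python3 - <<'E'
from h import *
T=cam('top');S=cam('side'); np.set_printoptions(precision=4,suppress=True)
print('hub',tri(ray(T,(254.4,190.6)),ray(S,(280,242.8))))
print('cranktop',tri(ray(T,(263,198.4)),ray(S,(292.5,228.5))), atz(T,(263,198.4),.193),atz(S,(292.5,228.5),.193))
for n,uv in dict(fl=(348.7,227.5),fr=(422.6,231.7),bl=(353.3,151.2),br=(425,155.8)).items(): print(n,atz(T,uv,.09))
# side: body top corners
f=400/140
for n,l in dict(bl=(45,180),fl=(218,255),fr=(292,140)).items(): print('side',n,atz(S,(270+l[0]/f,115+l[1]/f),.09))
# lid tab
print('tab top: ', tri(ray(T,(327+200/f,140+125/f)),ray(S,(270+185/f,115+45/f))))
E
```

```text
hub (array([0.516 , 0.1965, 0.1331]), np.float64(0.005296667066205925))
cranktop (array([0.4847, 0.1637, 0.1871]), np.float64(0.003565741299801199)) [0.4855 0.1635 0.193 ] [0.4805 0.1672 0.193 ]
fl [ 0.4139 -0.0888  0.09  ]
fr [ 0.4029 -0.3147  0.09  ]
bl [ 0.6547 -0.1039  0.09  ]
br [ 0.6417 -0.3292  0.09  ]
side bl [ 0.6553 -0.0959  0.09  ]
side fl [ 0.4016 -0.0775  0.09  ]
side fr [ 0.394  -0.3048  0.09  ]
tab top:  (array([ 0.5121, -0.206 ,  0.2879]), np.float64(0.002069571870988301))
```

>>> step_arm --increments '[[[0,0,40],[0,0,0]],[[0,0,40],[0,0,0]],[[0,0,40],[0,0,-0.1]],[[10,0,35],[0,0,-0.1]],[[26,28,0],[0,0,-0.1]],[[26,28,0],[0,0,0]],[[26,28,0],[0,0,0]],[[26,28,0],[0,0,0]]]' --fingers -1 --grip_force 60

```text
time: 0.82
eef_pos: [0.2777, -0.5417, 0.386]
tcp_rot: [1.0, -0.029, 0.0, -0.0]
contact_force: [0.3, -0.2, 1.1]
opening: 0.005
finger_force: 0.0
```

>>> step_arm --increments '[[[26,28,0],[0,0,0]],[[26,28,0],[0,0,0]],[[26,28,0],[0,0,0]],[[26,28,0],[0,0,0]],[[26,28,0],[0,0,0]],[[26,28,0],[0,0,0]],[[26,28,0],[0,0,0]],[[26,28,0],[0,0,0]]]'

```text
time: 1.48
eef_pos: [0.4858, -0.3173, 0.386]
tcp_rot: [1.0, -0.028, -0.0, -0.0]
contact_force: [0.3, -0.5, 0.5]
opening: -0.002
finger_force: 0.0
```

>>> step_arm --increments '[[[26,26,0],[0,0,0]],[[26,26,0],[0,0,0]],[[26,26,0],[0,0,0]],[[22,26,0],[0,0,0]],[[0,0,0],[0,0,0]]]'

```text
time: 1.9
eef_pos: [0.5877, -0.2102, 0.3853]
tcp_rot: [1.0, -0.025, 0.0, -0.002]
contact_force: [0.2, -0.9, 0.2]
opening: 0.001
finger_force: 0.0
```

```bash
python3 - <<'E'
from h import *
s=readout.get_state();print(s['eef_pos'],s['tcp_rot'])
a=cams.read_camera('wrist');b=cams.read_camera('side')
W=cam('wrist',s);S=cam('side')
h=np.array([.618,-.215,.098]);y=-.055
def lid(rho,n,lat,th):
    f=np.array([np.cos(y),np.sin(y),0]);l=np.array([-np.sin(y),np.cos(y),0])
    return h+f*(-rho*np.cos(th)+n*np.sin(th))+np.array([0,0,1])*(rho*np.sin(th)+n*np.cos(th))+l*lat
for im,C in((a,W),(b,S)):
    im[:]=im
    for th,col in((.85,(255,0,0)),(1.0,(0,255,0))):
        P=[lid(100+0*0 if 0 else .1+.095*np.cos(q),.018,.095*np.sin(q),th) for q in np.linspace(0,6.283,60)]+[lid(.219,.018,k,th) for k in(-.028,.028)]
        for u in proj(C,P): cv2.circle(im,(int(round(u[0])),int(round(u[1]))),1,col,-1)
c=cv2.resize(b[100:220,250:410],(533,400),interpolation=cv2.INTER_CUBIC)
a2=cv2.resize(a,(533//2+1,200)); o=np.vstack([cv2.resize(a,(480,300)),cv2.resize(c,(480,300))])
cv2.imwrite('pics/w1.png',o[:,:,::-1])
E
```

```text
[ 0.58766486 -0.21020208  0.38533881] [ 9.99685242e-01 -2.50423610e-02  8.95463817e-05 -1.51301395e-03]
```

View pics/w1.png

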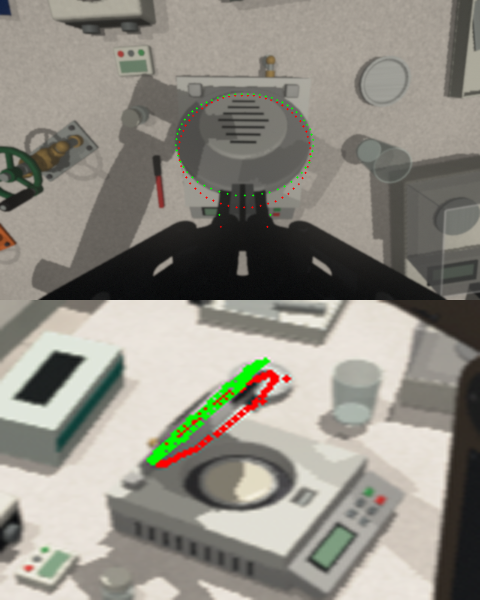

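The overlay places the lid at about 1.0 rad, and the green outline matches in both views. Next I push along the lid's arc.

>>> step_arm --increments '[[[-6,0,-28],[0,0,0]],[[-6,0,-28],[0,0,0]],[[-6,-1,-28],[0,0,0]],[[-5,0,-26],[0,0,0]],[[-10,0,-5],[0,0,0]],[[-11,0,-6],[0,0,0]],[[-8,0.5,-5],[0,0,0]],[[-8,0.5,-5],[0,0,0]]]'

```text
time: 2.67
eef_pos: [0.5244, -0.2162, 0.2555]
tcp_rot: [1.0, -0.029, 0.001, 0.001]
contact_force: [2.2, 0.0, 0.1]
opening: 0.003
finger_force: 0.9
```

>>> step_arm --increments '[[[-8,0.5,-5],[0,0,0]],[[-7,0.5,-6],[0,0,0]],[[-7,0.5,-6],[0,0,0]],[[-7,0.5,-6],[0,0,0]],[[-6,0.5,-7],[0,0,0]],[[-6,0.5,-7],[0,0,0]],[[-6,0,-7],[0,0,0]],[[-5,0.5,-8],[0,0,0]]]'

```text
time: 3.33
eef_pos: [0.4723, -0.2114, 0.2027]
tcp_rot: [1.0, -0.028, -0.0, -0.0]
contact_force: [0.3, -0.8, 1.2]
opening: -0.004
finger_force: 0.9
```

>>> step_arm --increments '[[[-5,0,-8],[0,0,0]],[[-5,0,-8],[0,0,0]],[[-4,0,-8.5],[0,0,0]],[[-4,0,-8.5],[0,0,0]],[[-3,0,-9],[0,0,0]],[[-3,0,-9],[0,0,0]],[[-2,0,-8],[0,0,0]],[[-1,0,-4],[0,0,0]]]'

```text
time: 4.0
eef_pos: [0.4452, -0.2111, 0.1386]
tcp_rot: [1.0, -0.028, -0.001, -0.001]
contact_force: [0.6, 1.1, 1.6]
opening: 0.004
finger_force: 0.5
```

>>> step_arm --increments '[[[-2,0,-5],[0,0,0]],[[0,0,-3],[0,0,0]],[[0,0,-3],[0,0,0]],[[0,0,-3],[0,0,0]],[[0,0,0],[0,0,0]]]'

```text
time: 4.42
eef_pos: [0.4439, -0.2116, 0.1258]
tcp_rot: [1.0, -0.028, -0.0, 0.0]
contact_force: [0.2, -0.8, -0.1]
opening: -0.0
finger_force: 0.0
```

>>> step_arm --increments '[[[0,0,-2],[0,0,0]],[[0,0,-2],[0,0,0]],[[0,0,-2],[0,0,0]],[[0,0,0],[0,0,0]]]'

```text
time: 4.75
eef_pos: [0.444, -0.2115, 0.12]
tcp_rot: [1.0, -0.028, 0.0, 0.0]
contact_force: [1.1, 0.3, 0.3]
opening: 0.004
finger_force: 0.0
```

>>> step_arm --increments '[[[0,0,-2],[0,0,0]],[[0,0,-2],[0,0,0]],[[0,0,0],[0,0,0]]]'

```text
time: 5.0
eef_pos: [0.444, -0.2115, 0.1161]
tcp_rot: [1.0, -0.028, 0.0, 0.0]
contact_force: [0.9, 0.1, 0.6]
opening: 0.002
finger_force: 0.0
```

```bash
python3 - <<'E'
from h import *
a=cams.read_camera('wrist');b=cams.read_camera('side')
c=cv2.resize(b[100:240,250:450],(571,400),interpolation=cv2.INTER_CUBIC)
cv2.imwrite('pics/w2.png',np.vstack([cv2.resize(a[:250],(571,223)),c])[:,:,::-1])
E
```

```text
(no output)
```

View pics/w2.png

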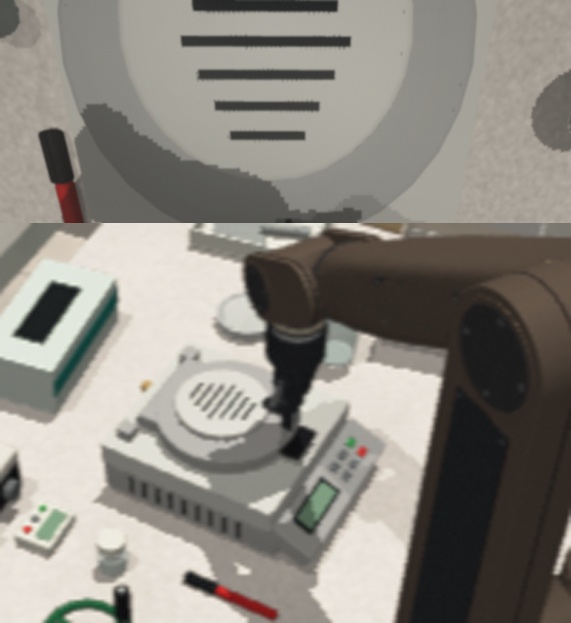

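The lid looks down, but the finger shows no contact force. I'll press on until I feel resistance.

>>> step_arm --increments '[[[0,0,-1.5],[0,0,0]],[[0,0,-1.5],[0,0,0]],[[0,0,0],[0,0,0]]]'

```text
time: 5.35
eef_pos: [0.4441, -0.2115, 0.1159]
tcp_rot: [1.0, -0.028, -0.001, -0.0]
contact_force: [-5.9, 5.2, 14.8]
opening: 0.002
finger_force: 7.1
```

>>> step_arm --increments '[[[0,0,-1.5],[0,0,0]],[[0,0,-1],[0,0,0]],[[0,0,0],[0,0,0]],[[0,0,0],[0,0,0]]]'

```text
time: 5.68
eef_pos: [0.4441, -0.2116, 0.1158]
tcp_rot: [1.0, -0.028, -0.001, -0.001]
contact_force: [-11.1, 5.8, 25.9]
opening: 0.001
finger_force: 13.0
```

>>> step_arm --increments '[[[0,0,10],[0,0,0]],[[0,0,35],[0,0,0]],[[0,0,40],[0,0,0]],[[0,0,40],[0,0,0]],[[0,0,40],[0,0,0]],[[0,0,20],[0,0,0]],[[4,38,0],[0,0,0]],[[4,38,0],[0,0,0]]]'

```text
time: 6.35
eef_pos: [0.4528, -0.1364, 0.2983]
tcp_rot: [1.0, -0.03, 0.002, 0.001]
contact_force: [0.4, 0.5, -0.5]
opening: 0.002
finger_force: 0.0
```

>>> step_arm --increments '[[[4,38,0],[0,0,0]],[[4,38,0],[0,0,0]],[[4,38,0],[0,0,0]],[[4,38,0],[0,0,0]],[[4,38,0],[0,0,0]],[[4,38,0],[0,0,0]],[[4,38,0],[0,0,0]],[[3,34,0],[0,0,0]]]' --fingers 1

```text
time: 7.02
eef_pos: [0.4827, 0.1669, 0.2958]
tcp_rot: [1.0, -0.028, 0.0, -0.0]
contact_force: [0.3, -0.3, -0.6]
opening: 1.002
finger_force: 0.0
```

```bash
python3 - <<'E'
from h import *
s=readout.get_state();print(s['eef_pos'],s['tcp_rot'],s['contact_force'],s['opening'])
a=cams.read_camera('wrist');b=cams.read_camera('side');cv2.imwrite('pics/a.png',a[:,:,::-1]);cv2.imwrite('pics/b.png',b[:,:,::-1])
W=cam('wrist',s);S=cam('side')
print(proj(W,[[.516,.1965,.145],[.4835,.165,.193],[.4835,.165,.143]]))
h=np.array([.618,-.215,.098]);y=-.055
f=np.array([np.cos(y),np.sin(y),0]);l=np.array([-np.sin(y),np.cos(y),0])
def lid(rho,n,lat,th): return h+f*(-rho*np.cos(th)+n*np.sin(th))+np.array([0,0,1])*(rho*np.sin(th)+n*np.cos(th))+l*lat
k=3
x0,y0=265,120
c=cv2.resize(b[y0:y0+100,x0:x0+130],(520,400),interpolation=cv2.INTER_CUBIC)
for th,col in((.07,(255,0,0)),(0,(0,255,0))):
    P=[lid(.1+.095*np.cos(q),.018,.095*np.sin(q),th) for q in np.linspace(0,6.283,60)]
    for u in proj(S,P): cv2.circle(c,(int((u[0]-x0+.5)*4),int((u[1]-y0+.5)*4)),1,col,-1)
cv2.imwrite('pics/w3.png',np.hstack([cv2.resize(a[:,160:],(280,233))if 0 else np.vstack([cv2.resize(a,(280,175)),np.zeros((225,280,3),np.uint8)]),c])[:,:,::-1])
cv2.imwrite('pics/w3.png',np.vstack([cv2.resize(a,(520,200)) if 0 else cv2.resize(a[140:340,60:580],(520,200)),c])[:,:,::-1])
E
```

```text
[0.48270019 0.16685811 0.29575253] [ 9.99615959e-01 -2.77098058e-02  2.24010188e-04 -2.25650498e-04] [ 0.34044401 -0.27053985 -0.64375118] 1.0023594202327788
[[286.99352628 149.06258816]
 [324.16205565 197.5418481 ]
 [324.03785253 181.69073141]]
```

View pics/w3.png

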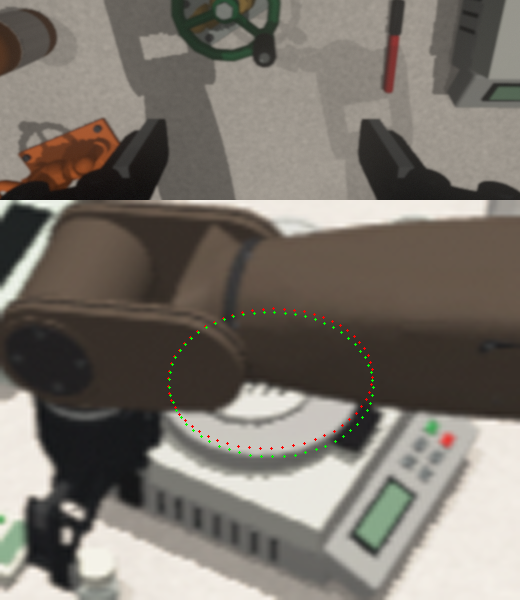

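The lid outline matches the green (shut) curve. In the wrist view the crank top is at (324,198), as predicted, and the hub at (284,150) puts the wheel centre near (0.515, 0.199). Next I grip the crank.

>>> step_arm --increments '[[[1,-2,-36],[0,0,0]],[[0,0,-36],[0,0,0]],[[0,0,-36],[0,0,0]],[[0,0,-24],[0,0,0]],[[0,0,-10],[0,0,0]],[[0,0,0],[0,0,0]]]'

```text
time: 7.62
eef_pos: [0.482, 0.1617, 0.1507]
tcp_rot: [1.0, -0.028, -0.003, 0.001]
contact_force: [0.3, 1.1, 0.3]
opening: 0.998
finger_force: 0.0
```

>>> step_arm --increments '[[[0,0,0],[0,0,0]],[[0,0,0],[0,0,0]],[[0,0,0],[0,0,0]],[[0,0,0],[0,0,0]],[[0,0,0],[0,0,0]],[[0,0,0],[0,0,0]]]' --fingers -1 --grip_force 60

```text
time: 8.12
eef_pos: [0.4852, 0.1634, 0.1556]
tcp_rot: [1.0, -0.028, 0.002, -0.001]
contact_force: [0.5, 4.1, 3.4]
opening: 0.215
finger_force: 58.7
```

```bash
python3 - <<'E'
from h import *
s=readout.get_state();print(s['eef_pos'],s['contact_force'],s['opening'],s['finger_force'])
S=cam('wrist',s)
E
```

```text
[0.4851644  0.16343747 0.15558003] [0.53484951 4.13091042 3.41329596] 0.214923608010821 58.66473672911525
```

```bash
cat > tab.py <<'E'
import sys,numpy as np
p,d,n=map(float,sys.argv[1:4]); a=p+d*np.arange(int(n)+1); q=np.round(46*np.c_[np.cos(a),np.sin(a)],1)
for i in range(0,int(n),8): print(round(a[i],3),[[[float(round(u,1)),float(round(v,1)),0],[0,0,0]] for u,v in np.diff(q,axis=0)[i:i+8]])
E
python3 tab.py -2.315 -0.25 24
```

```text
-2.315 [[[-7.4, 8.7, 0], [0, 0, 0]], [[-5.0, 10.3, 0], [0, 0, 0]], [[-2.3, 11.3, 0], [0, 0, 0]], [[0.6, 11.4, 0], [0, 0, 0]], [[3.4, 11.0, 0], [0, 0, 0]], [[5.9, 9.8, 0], [0, 0, 0]], [[8.3, 8.0, 0], [0, 0, 0]], [[9.9, 5.7, 0], [0, 0, 0]]]
-4.315 [[[11.0, 3.1, 0], [0, 0, 0]], [[11.5, 0.3, 0], [0, 0, 0]], [[11.2, -2.6, 0], [0, 0, 0]], [[10.2, -5.3, 0], [0, 0, 0]], [[8.5, -7.6, 0], [0, 0, 0]], [[6.4, -9.5, 0], [0, 0, 0]], [[3.9, -10.8, 0], [0, 0, 0]], [[1.1, -11.5, 0], [0, 0, 0]]]
-6.315 [[[-1.8, -11.3, 0], [0, 0, 0]], [[-4.6, -10.5, 0], [0, 0, 0]], [[-7.0, -9.1, 0], [0, 0, 0]], [[-9.0, -7.1, 0], [0, 0, 0]], [[-10.5, -4.6, 0], [0, 0, 0]], [[-11.3, -1.9, 0], [0, 0, 0]], [[-11.4, 1.0, 0], [0, 0, 0]], [[-10.9, 3.8, 0], [0, 0, 0]]]
```

>>> step_arm --increments '[[[-7.4,8.7,0],[0,0,0]],[[-5.0,10.3,0],[0,0,0]],[[-2.3,11.3,0],[0,0,0]],[[0.6,11.4,0],[0,0,0]]]'

```text
time: 8.45
eef_pos: [0.4678, 0.2034, 0.1555]
tcp_rot: [1.0, -0.028, -0.003, 0.002]
contact_force: [-8.3, -3.9, 11.7]
opening: 0.215
finger_force: 60.2
```

>>> step_arm --increments '[[[3.4,11.0,0],[0,0,0]],[[5.9,9.8,0],[0,0,0]],[[8.3,8.0,0],[0,0,0]]]'

```text
time: 8.7
eef_pos: [0.4845, 0.2352, 0.1555]
tcp_rot: [1.0, -0.028, -0.004, -0.001]
contact_force: [-8.8, 2.9, 9.4]
opening: 0.213
finger_force: 59.9
```

```bash
python3 tab.py -4.065 -0.15 32
```

```text
-4.065 [[[5.8, 3.7, 0], [0, 0, 0]], [[6.2, 2.9, 0], [0, 0, 0]], [[6.7, 1.8, 0], [0, 0, 0]], [[6.8, 0.8, 0], [0, 0, 0]], [[6.9, -0.1, 0], [0, 0, 0]], [[6.8, -1.3, 0], [0, 0, 0]], [[6.5, -2.2, 0], [0, 0, 0]], [[6.1, -3.1, 0], [0, 0, 0]]]
-5.265 [[[5.6, -4.1, 0], [0, 0, 0]], [[4.9, -4.8, 0], [0, 0, 0]], [[4.2, -5.5, 0], [0, 0, 0]], [[3.2, -6.1, 0], [0, 0, 0]], [[2.4, -6.5, 0], [0, 0, 0]], [[1.3, -6.8, 0], [0, 0, 0]], [[0.3, -6.9, 0], [0, 0, 0]], [[-0.8, -6.8, 0], [0, 0, 0]]]
-6.465 [[[-1.7, -6.7, 0], [0, 0, 0]], [[-2.7, -6.3, 0], [0, 0, 0]], [[-3.7, -5.9, 0], [0, 0, 0]], [[-4.5, -5.2, 0], [0, 0, 0]], [[-5.2, -4.5, 0], [0, 0, 0]], [[-5.8, -3.7, 0], [0, 0, 0]], [[-6.3, -2.8, 0], [0, 0, 0]], [[-6.7, -1.8, 0], [0, 0, 0]]]
-7.665 [[[-6.8, -0.8, 0], [0, 0, 0]], [[-6.9, 0.3, 0], [0, 0, 0]], [[-6.8, 1.3, 0], [0, 0, 0]], [[-6.5, 2.2, 0], [0, 0, 0]], [[-6.1, 3.3, 0], [0, 0, 0]], [[-5.5, 4.0, 0], [0, 0, 0]], [[-4.9, 4.9, 0], [0, 0, 0]], [[-4.1, 5.6, 0], [0, 0, 0]]]
```

>>> step_arm --increments '[[[-1,0.5,1],[0,0,0]],[[5.9,3.5,0],[0,0,0]],[[6.2,2.8,0],[0,0,0]],[[0,0,0],[0,0,0]]]' --grip_force 45

```text
time: 9.03
eef_pos: [0.4976, 0.2427, 0.1556]
tcp_rot: [1.0, -0.028, -0.001, -0.002]
contact_force: [-3.4, 8.2, 3.8]
opening: 0.215
finger_force: 59.3
```

>>> step_arm --increments '[[[6.7,2.3,0],[0,0,0]],[[6.8,0.8,0],[0,0,0]]]'

```text
time: 9.2
eef_pos: [0.5104, 0.2455, 0.1556]
tcp_rot: [1.0, -0.028, -0.002, -0.002]
contact_force: [-3.9, 5.6, 4.3]
opening: 0.214
finger_force: 59.2
```

>>> step_arm --increments '[[[6.9,-0.1,0],[0,0,0]]]'

```text
time: 9.28
eef_pos: [0.5177, 0.2454, 0.1556]
tcp_rot: [1.0, -0.028, -0.001, -0.002]
contact_force: [-4.5, 4.8, 3.7]
opening: 0.216
finger_force: 59.2
```

>>> step_arm --increments '[[[6.8,-1.3,0],[0,0,0]],[[6.5,-2.2,0],[0,0,0]],[[6.1,-3.1,0],[0,0,0]]]'

```text
time: 9.53
eef_pos: [0.5381, 0.2386, 0.1556]
tcp_rot: [1.0, -0.028, -0.0, -0.002]
contact_force: [-1.4, 5.2, 2.3]
opening: 0.214
finger_force: 59.1
```

>>> step_arm --increments '[[[5.6,-4.1,0],[0,0,0]],[[4.9,-4.8,0],[0,0,0]],[[4.2,-5.5,0],[0,0,0]]]'

```text
time: 9.78
eef_pos: [0.5532, 0.2231, 0.1556]
tcp_rot: [1.0, -0.028, 0.0, -0.001]
contact_force: [-1.9, 3.0, 4.1]
opening: 0.212
finger_force: 59.1
```

>>> step_arm --increments '[[[3.2,-6.1,0],[0,0,0]],[[2.4,-6.5,0],[0,0,0]],[[1.3,-6.8,0],[0,0,0]]]'

```text
time: 10.03
eef_pos: [0.5537, 0.2211, 0.1557]
tcp_rot: [0.999, -0.032, -0.007, -0.022]
contact_force: [-17.4, 71.2, 3.9]
opening: 0.214
finger_force: 61.2
```

The wheel reached its stop (71 N). I'll ease the command back while still holding it against the stop, then measure.

>>> step_arm --increments '[[[-1.3,6.8,0],[0,0,0]],[[-2.4,6.5,0],[0,0,0]],[[0,0,0],[0,0,0]],[[0,0,0],[0,0,0]]]'

```text
time: 10.37
eef_pos: [0.5534, 0.2225, 0.1556]
tcp_rot: [1.0, -0.028, -0.003, -0.006]
contact_force: [-7.0, 19.8, 4.6]
opening: 0.216
finger_force: 59.5
```

```bash
python3 tab.py 0.418 0.25 51
```

```text
0.418 [[[-5.9, 9.8, 0], [0, 0, 0]], [[-8.2, 8.0, 0], [0, 0, 0]], [[-9.9, 5.8, 0], [0, 0, 0]], [[-11.0, 3.2, 0], [0, 0, 0]], [[-11.5, 0.3, 0], [0, 0, 0]], [[-11.2, -2.5, 0], [0, 0, 0]], [[-10.2, -5.3, 0], [0, 0, 0]], [[-8.6, -7.5, 0], [0, 0, 0]]]
2.418 [[[-6.4, -9.5, 0], [0, 0, 0]], [[-4.0, -10.8, 0], [0, 0, 0]], [[-1.1, -11.4, 0], [0, 0, 0]], [[1.7, -11.4, 0], [0, 0, 0]], [[4.5, -10.5, 0], [0, 0, 0]], [[7.0, -9.1, 0], [0, 0, 0]], [[9.0, -7.2, 0], [0, 0, 0]], [[10.5, -4.6, 0], [0, 0, 0]]]
4.418 [[[11.3, -2.0, 0], [0, 0, 0]], [[11.4, 1.0, 0], [0, 0, 0]], [[10.8, 3.7, 0], [0, 0, 0]], [[9.6, 6.3, 0], [0, 0, 0]], [[7.8, 8.5, 0], [0, 0, 0]], [[5.4, 10.1, 0], [0, 0, 0]], [[2.7, 11.1, 0], [0, 0, 0]], [[-0.1, 11.5, 0], [0, 0, 0]]]
6.418 [[[-3.0, 11.1, 0], [0, 0, 0]], [[-5.6, 10.0, 0], [0, 0, 0]], [[-7.9, 8.3, 0], [0, 0, 0]], [[-9.7, 6.1, 0], [0, 0, 0]], [[-10.9, 3.5, 0], [0, 0, 0]], [[-11.4, 0.7, 0], [0, 0, 0]], [[-11.3, -2.1, 0], [0, 0, 0]], [[-10.4, -4.9, 0], [0, 0, 0]]]
8.418 [[[-8.8, -7.3, 0], [0, 0, 0]], [[-6.8, -9.3, 0], [0, 0, 0]], [[-4.3, -10.6, 0], [0, 0, 0]], [[-1.5, -11.4, 0], [0, 0, 0]], [[1.4, -11.4, 0], [0, 0, 0]], [[4.1, -10.7, 0], [0, 0, 0]], [[6.6, -9.3, 0], [0, 0, 0]], [[8.8, -7.4, 0], [0, 0, 0]]]
10.418 [[[10.3, -5.1, 0], [0, 0, 0]], [[11.2, -2.3, 0], [0, 0, 0]], [[11.5, 0.6, 0], [0, 0, 0]], [[11.0, 3.3, 0], [0, 0, 0]], [[9.8, 6.0, 0], [0, 0, 0]], [[8.0, 8.2, 0], [0, 0, 0]], [[5.7, 10.0, 0], [0, 0, 0]], [[3.1, 11.0, 0], [0, 0, 0]]]
12.418 [[[0.3, 11.5, 0], [0, 0, 0]], [[-2.6, 11.1, 0], [0, 0, 0]], [[-5.3, 10.2, 0], [0, 0, 0]]]
```

>>> step_arm --increments '[[[-5.9,9.8,0],[0,0,0]],[[-8.2,8.0,0],[0,0,0]],[[-9.9,5.8,0],[0,0,0]],[[-11.0,3.2,0],[0,0,0]],[[-11.5,0.3,0],[0,0,0]],[[-11.2,-2.5,0],[0,0,0]],[[-10.2,-5.3,0],[0,0,0]],[[-8.6,-7.5,0],[0,0,0]]]'

```text
time: 11.03
eef_pos: [0.4789, 0.2298, 0.1556]
tcp_rot: [1.0, -0.028, 0.0, -0.003]
contact_force: [-0.9, 6.1, 3.1]
opening: 0.211
finger_force: 59.2
```

>>> step_arm --increments '[[[-6.4,-9.5,0],[0,0,0]],[[-4.0,-10.8,0],[0,0,0]],[[-1.1,-11.4,0],[0,0,0]],[[1.7,-11.4,0],[0,0,0]]]'

```text
time: 11.37
eef_pos: [0.47, 0.1847, 0.1556]
tcp_rot: [1.0, -0.028, 0.001, -0.001]
contact_force: [3.5, 5.7, 1.0]
opening: 0.216
finger_force: 58.9
```

>>> step_arm --increments '[[[4.5,-10.5,0],[0,0,0]],[[7.0,-9.1,0],[0,0,0]],[[9.0,-7.2,0],[0,0,0]],[[10.5,-4.6,0],[0,0,0]],[[11.3,-2.0,0],[0,0,0]],[[11.4,1.0,0],[0,0,0]],[[10.8,3.7,0],[0,0,0]],[[9.6,6.3,0],[0,0,0]]]'

```text
time: 12.03
eef_pos: [0.5422, 0.1633, 0.1555]
tcp_rot: [1.0, -0.029, -0.004, -0.002]
contact_force: [-11.9, 7.4, 12.2]
opening: 0.217
finger_force: 60.1
```

>>> step_arm --increments '[[[7.8,8.5,0],[0,0,0]],[[5.4,10.1,0],[0,0,0]],[[2.7,11.1,0],[0,0,0]],[[-0.1,11.5,0],[0,0,0]]]'

```text
time: 12.37
eef_pos: [0.5597, 0.2012, 0.1556]
tcp_rot: [1.0, -0.028, -0.002, 0.003]
contact_force: [-4.4, -5.1, 7.6]
opening: 0.218
finger_force: 59.7
```

>>> step_arm --increments '[[[-3.0,11.1,0],[0,0,0]],[[-5.6,10.0,0],[0,0,0]],[[-7.9,8.3,0],[0,0,0]],[[-9.7,6.1,0],[0,0,0]],[[-10.9,3.5,0],[0,0,0]],[[-11.4,0.7,0],[0,0,0]],[[-11.3,-2.1,0],[0,0,0]],[[-10.4,-4.9,0],[0,0,0]]]'

```text
time: 13.03
eef_pos: [0.4897, 0.2389, 0.1556]
tcp_rot: [1.0, -0.029, 0.001, -0.004]
contact_force: [0.1, 9.7, 3.9]
opening: 0.216
finger_force: 59.3
```

>>> step_arm --increments '[[[-8.8,-7.3,0],[0,0,0]],[[-6.8,-9.3,0],[0,0,0]],[[-4.3,-10.6,0],[0,0,0]],[[-1.5,-11.4,0],[0,0,0]],[[1.4,-11.4,0],[0,0,0]],[[4.1,-10.7,0],[0,0,0]],[[6.6,-9.3,0],[0,0,0]],[[8.8,-7.4,0],[0,0,0]]]'

```text
time: 13.7
eef_pos: [0.4905, 0.1595, 0.1556]
tcp_rot: [1.0, -0.029, 0.002, -0.003]
contact_force: [3.6, 14.3, 2.1]
opening: 0.216
finger_force: 59.1
```

>>> step_arm --increments '[[[10.3,-5.1,0],[0,0,0]],[[11.2,-2.3,0],[0,0,0]],[[11.5,0.6,0],[0,0,0]],[[11.0,3.3,0],[0,0,0]],[[9.8,6.0,0],[0,0,0]],[[8.0,8.2,0],[0,0,0]],[[5.7,10.0,0],[0,0,0]],[[3.1,11.0,0],[0,0,0]]]'

```text
time: 14.37
eef_pos: [0.5585, 0.1891, 0.1555]
tcp_rot: [1.0, -0.028, -0.003, 0.002]
contact_force: [-8.7, -2.4, 11.3]
opening: 0.217
finger_force: 60.1
```

>>> step_arm --increments '[[[0.3,11.5,0],[0,0,0]],[[-2.6,11.1,0],[0,0,0]],[[-4,8.2,0],[0,0,0]],[[0,0,0],[0,0,0]],[[0,0,0],[0,0,0]],[[0,0,0],[0,0,0]]]'

```text
time: 14.87
eef_pos: [0.5545, 0.2206, 0.1556]
tcp_rot: [1.0, -0.028, 0.001, -0.0]
contact_force: [0.3, 1.8, 5.2]
opening: 0.22
finger_force: 59.4
```

```bash
python3 - <<'E'
from h import *
s=readout.get_state();p=s['eef_pos'];print(p,s['contact_force'],s['opening'],s['finger_force'],np.arctan2(p[1]-.1993,p[0]-.5136))
a=cams.read_camera('wrist');b=cams.read_camera('top')
c=cv2.resize(b[130:260,200:460],(640,320),interpolation=cv2.INTER_CUBIC)
cv2.imwrite('pics/f.png',np.vstack([a[:280],c])[:,:,::-1])
E
```

```text
[0.55450634 0.22060303 0.15556544] [0.33293176 1.82955878 5.18353222] 0.2196273516484878 59.3615752318874 0.48012974971538674
```

View pics/f.png

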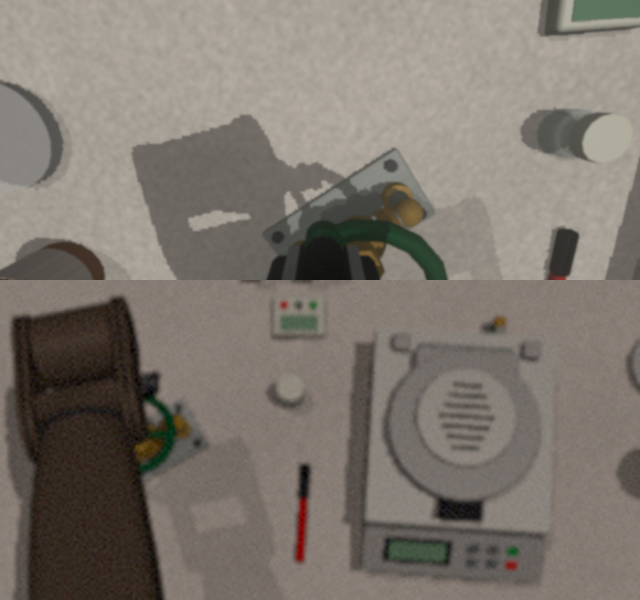

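The lid is flat and shut, the bystanders are undisturbed, and the crank is gripped. It reads about 0.05 rad short of two turns, so I'll nudge it and hand in.

>>> step_arm --increments '[[[-1,2.2,0],[0,0,0]],[[0,0,0],[0,0,0]],[[0,0,0],[0,0,0]],[[0,0,0],[0,0,0]],[[0,0,0],[0,0,0]]]'

```text
time: 15.38
eef_pos: [0.5538, 0.222, 0.1556]
tcp_rot: [1.0, -0.028, 0.001, 0.001]
contact_force: [2.9, -1.2, 4.7]
opening: 0.213
finger_force: 59.3
```

```bash
python3 - <<'E'
from h import *
from plant import sign_off
s=readout.get_state();p=s['eef_pos'];a=np.arctan2(p[1]-.1993,p[0]-.5136);print(p,s['finger_force'],a)
if abs(a-.535)<.1 and s['finger_force']>20: print(sign_off())
E
```

```text
[0.55380925 0.22197261 0.15560242] 59.346331092529 0.5134261984234908
the job is handed in; nothing more can be done
None
```

The job is handed in (no verdict was returned): the lid is pressed shut, and the valve was closed to its stop and backed off two turns (about 0.02 rad short by measurement), with the gripper still closed on the crank at about 59 N.

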